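# Take the basket off its hook and park it

### The job

Lift the red basket off its hook and set it down gently, upright, on the teal mat. There fold its white handle flat into the basket, then take the basket again by its body and lower it gently into the empty grey tray so that it sits fully home on the tray's floor. Leave the other basket and everything else on the counter where they are.

Things in the scene. Friction and masses are not known exactly. Their poses are not given: they have to be found in the camera images.
- basket_center (a point): Red open-topped carry basket 150 mm long (its x) x 56 mm wide (y) x 58 mm tall, flat smooth walls, low cartons fixed inside, about 280 g (varies). This point is its centre, 29 mm above its underside; z up. Both ends alike. It starts hanging by its handle on the hook, x along the peg (-x end to the tip), underside about 104 mm above the counter
- handle_grip (a point): Centre of the white grip bar of the swing handle: 45 mm wide (basket's y), 14 mm thick (x), 22 mm tall, on two flat arms flush with its ends. The hook's peg passes under it, between the arms. Handle up, this point is 107 mm above the basket's underside, the bar's top at 118 mm. Can be gripped from above across the 45 mm, fingers beside the arms, clear of the peg
- handle (a joint): Angle of the swing handle: 0 straight up from the basket, +1.52 folded flat towards the basket's +x end, -1.52 folded flat towards its -x end (either is right); folded, it lies wholly below the rim. Light friction holds it near upright; pushed more than about 0.4 rad over it falls flat by itself
- handle_pivot (a point): Middle of the handle's pivot axis (along the basket's y), inside the long walls at mid-length, 50 mm above the basket's underside and 57 mm from the centre of the grip bar
- hook_seat (a point): Top of the peg where the handle hangs, 200 mm above the counter. Level steel peg, 10 mm thick, along this frame's x; tip to -x (roughly towards the robot). To come off, the bar must rise 15 to 25 mm (more, and the basket's rim meets the peg from below), then travel to -x; the basket's far end clears the tip after 125 mm of travel
- hook_tip (a point): Top of the peg's upturned tip, 12 mm above the peg's top, 37 mm from the seat in -x. The peg's upright post (22 mm square, 227 mm tall) stands 126 mm from the seat in +x on a steel base 100 x 150 mm, 12 mm high
- tray_free_in (a point): Empty grey parking tray, fixed: 170 x 76 mm outside, inside 160 mm (its x) x 66 mm (its y), wall tops 18 mm above the counter, 13 mm above the tray's floor. This point is the centre of its inner floor, 5 mm above the counter. The basket goes in either way round, its length along the tray's
- tray_full_in (a point): the same point of the second, identical tray, which holds the green basket
- greenbasket_center (a point): centre of the green basket, like the red one, handle folded, parked in the other tray; leave it
- amber_center (a point): centre of an amber bottle, 48 mm across, 85 mm tall; leave it
- whitejar_center (a point): centre of a white jar, 60 mm across, 80 mm tall; leave it
- pinkbox_center (a point): centre of a pink carton 50 x 110 x 45 mm; leave it
- yellowbox_center (a point): centre of a yellow carton 60 x 100 x 50 mm; leave it
- spatula_center (a point): middle of a white counting spatula, 165 mm long, lying in the blue counting tray (fixed, 200 x 130 mm, 16 mm high) at the right; leave it
- basket: the red basket; origin at the centre of its underside
- mat: flat teal rubber mat, fixed, 230 mm (its x) x 130 mm (its y), 3 mm thick, bare; origin at the centre of its underside
Not all that is in view belongs to the job. Leave any purple look-alike of the basket alone.

How it is judged:
On the way, in this order (a step that is already met when the one before it is completed fails the run):
1. the basket is off the hook and stands upright on the mat, its handle not yet folded (x of basket_center in the frame of mat between -0.07 and 0.07 m and y of basket_center in the frame of mat between -0.06 and 0.06 m and z of basket_center in the frame of mat below 0.036 m and angle between basket_center's own z axis and vertical below 0.08 rad and value of joint handle between -1 and 1 rad), for 0.2 s.
2. the handle is folded flat while the basket stands on the mat (x of basket_center in the frame of mat between -0.07 and 0.07 m and y of basket_center in the frame of mat between -0.06 and 0.06 m and z of basket_center in the frame of mat below 0.036 m and angle between basket_center's own z axis and vertical below 0.08 rad and (value of joint handle above 1.3 rad or value of joint handle below -1.3 rad)), for 0.2 s.
At the end, for the whole second after the job is handed in: the red basket stands level in the empty tray, its underside within 4 mm of the tray's floor height, centred within 12 mm lengthwise and 10 mm sideways, in line with it within 0.12 rad, its handle folded at least 1.3 rad to either end, at rest (x of basket_center in the frame of tray_free_in between -0.012 and 0.012 m and y of basket_center in the frame of tray_free_in between -0.01 and 0.01 m and z of basket_center in the frame of tray_free_in between 0.025 and 0.033 m and angle between the x axis of basket_center and the x axis of tray_free_in, either way round below 0.12 rad and angle between basket_center's own z axis and vertical below 0.05 rad and (value of joint handle above 1.3 rad or value of joint handle below -1.3 rad) and linear speed of basket below 0.02 m/s); the robot touches nothing.
It fails at once if the green basket, a bottle, jar or carton, or the spatula is moved more than 25 mm (distance of any of greenbasket_center, amber_center, whitejar_center, pinkbox_center, yellowbox_center, spatula_center from where it was at the start of the episode above 0.025 m).
It fails at once if the basket is dropped: it falls at over 0.5 m/s with no finger touching it (a fall of more than about 13 mm) (linear speed of basket above 0.5 m/s and contact force between basket and the fingers below 0.05 N).
It fails at once if the red basket is tipped over more than 60 degrees (angle between basket_center's own z axis and vertical above 1.05 rad).
It also fails if it takes over 69 s, if anything falls off the work surface, if the arm or the gripper's body presses on something with over 40 N, if the wrist force passes 120 N, or if a joint passes its speed limit or range.

### The arm

A 6-joint arm with a two-finger parallel gripper is mounted at the origin on the work surface. World frame = base frame: x ahead of the robot, y to its left, z up, the work surface at z = 0. Lengths are in m, angles in rad, forces in N, time in s.
With the tool pointing down it reaches from about 0.25 to 0.8 m from the base axis. Payload 3.9 kg.
Tool frame: the origin (TCP) lies between the finger pads; the fingertips stand 19 mm ahead of it and the grasp point (between the pads) is the TCP; z points along the fingers, y is the line along which they close (so a half turn about z gives the same grasp; the last joint's range is limited). The gripper opens to 85 mm and grips with 20 to 120 N. Pads are 22 mm wide; open, the fingers measure 114 mm over their backs; the gripper's body (76 mm by 85 mm) begins 54 mm behind the grasp point. The pads swing forward as they close: fully open they stand 13 mm farther back than shut.
Start: joints at [-1.184, 0.26, -0.138, 1.173, 0, 1.571], TCP at [0.198, -0.486, 0.25] pointing down, gripper open.
Joint ranges: [-2.78, 2.78], [-0.83, 1.72], [-1.28, 1.37], [-1.9, 2.12], [-1.57, 1.48], [-3.14, 3.14]. Speed limits (rad/s): [2.57, 2.57, 3.14, 3.14, 3.14, 3.14].

### API

Orientations are given as a unit quaternion [w, x, y, z].
In Python, from station import * gives the robot as it stands.
- The arm moves only by the shell command python3 -m handwheel 'ROWS' [OPENING] [FORCE]. ROWS is text: rows parted by semicolons, each of 6 numbers parted by spaces: the shift along the world's x, y, z in cm, then the turn, a rotation vector about the world's x, y, z in rad. In form: tx ty tz ax ay az; .... A call has 1 to 8 rows; each row shifts and turns the commanded pose from where the row before left it; what a row does not reach is not made up. A row lasts 1/8 s, in which the tool goes at most 62.5 mm and 10.7 degrees, less where a joint would pass 70% of its speed; a pose out of reach is approached as far as the arm can. A call with a gripper value outside its range is refused whole. OPENING is the closure, from 0 (fully open) to 1 (shut), set as the call begins (- or left out, the last holds). The fingers move at their own pace and stop on an object; FORCE is the grip in N (left out, the last holds). Time passes only in rows, so rows that do not move let the fingers close. It gives the time, the measured TCP pose, the force, the opening and the grip force at its end, in the units of the state.
- get_obs(): the state, without advancing time (a new reading comes with each control period).
- grab_frame(name): name is "scene" or "top" or "wrist"; returns the picture (480x640x3 uint8, red, green, blue); there is no depth.
- camera_info(name): a dict with "fx", "fy", "cx", "cy" (pixels), "eye" and "rotation" of the camera in the world. Camera axes: x right, y up, looking along -z (the intrinsics and any distortion apply to the point x, -y, -z); pixel columns grow to the right and rows downward; lengths in m; the calibration is good to about 2 mm. A picture is of the moment at which its call begins: read the wrist's pose just before it. camera_info takes no time and is no camera call; for the wrist camera it gives the pose at the moment of the call.
- hand_in(): hands the job in; it is judged then, once.
The state is a dict: "time": time; "joint_positions": joint angles; "joint_velocities": joint speeds; "joint_torque": joint torques, N m; "tool_pos": TCP position; "tcp_rot": TCP orientation; "force": force on the tool from outside, world axes, zero at the start; "moment": the same for the moment, N m; "grip_width": opening from 0.0 (shut) to 1.0 (fully open); "grip_force": force on a finger pad.
Only numpy, scipy, OpenCV 4.12 (cv2) and the standard library are available. Lean on these libraries where they do the work, as an engineer would, in place of code of your own. Each camera call takes 0.05 s, during which the arm holds its last target. There are 200 camera calls.

## Working session

There is one attempt and no reset: what is moved stays moved. The work goes in short steps, Python scripts to look and compute and a shell command to move; the robot and the scene stay as the last step left them, time stands still between calls to the robot, and variables do not carry over. Pictures are saved under pics/ and viewed, at most 10 in all, crops included, and the job is handed in when it is done.

```bash
mkdir -p pics; ls
python3 - <<'E'
from station import *
import cv2
print(get_obs())
for n in ("scene","top"):
    im=grab_frame(n); cv2.imwrite(f"pics/{n}0.png",im[:,:,::-1]); print(n,camera_info(n))
E
```

```text
pics
{'time': 0.0, 'joint_positions': array([-1.18397551e+00,  2.60679614e-01, -1.39382319e-01,  1.17269606e+00,
        9.80241042e-06,  1.57079993e+00]), 'joint_velocities': array([-5.42321673e-04,  8.32316277e-05, -6.94903647e-04, -7.82083851e-06,
        3.16687680e-04, -1.97953124e-03]), 'joint_torque': array([-4.80458166e-04, -4.05676746e+01,  2.53923744e+01,  1.86212116e-02,
       -8.52316225e-05,  5.25779015e-06]), 'tool_pos': array([ 0.19781229, -0.48560771,  0.24946216]), 'tcp_rot': array([-9.63487624e-04,  9.81354315e-01,  1.92204962e-01, -1.83714931e-04]), 'force': array([0.27941284, 0.6034689 , 0.30408382]), 'moment': array([ 0.03277939, -0.04381339, -0.04619764]), 'grip_force': 0.0, 'grip_width': 0.9978293245516904}
scene {'fx': 522.3466432499034, 'fy': 522.3466432499034, 'cx': 326.5234989236779, 'cy': 237.8787834725666, 'eye': array([ 1.47821189, -0.223947  ,  1.14135904]), 'rotation': array([0.69470952, 0.28575915, 0.23921557, 0.61522053])}
top {'fx': 561.0155144293251, 'fy': 561.0155144293251, 'cx': 306.4693199944062, 'cy': 235.87959114171093, 'eye': array([ 0.32262465, -0.08830602,  1.3802324 ]), 'rotation': array([ 0.70511347,  0.06140644, -0.05472545, -0.70430773])}
```

View pics/scene0.png

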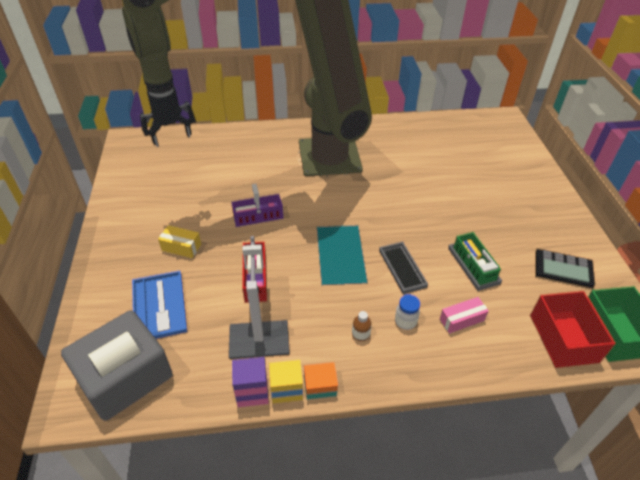

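View pics/top0.png

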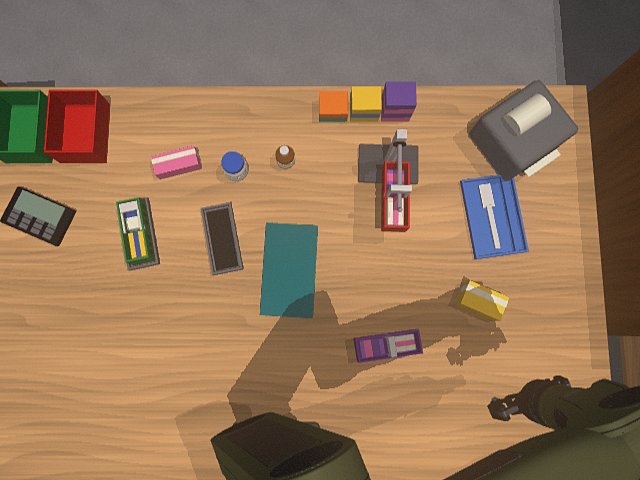

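The scene view shows the basket on its hook at about (255,270), the mat at (342,255) and the empty tray at (403,267). In the top view the red basket is at (397,197), its white bar at (401,189), the mat at (290,270), the empty tray at (222,238) and the purple decoy at (388,346).

```bash
cat > h.py <<'E'
import numpy as np, cv2
from scipy.spatial.transform import Rotation as R
def ray(ci,uv,z):
    uv=np.atleast_2d(np.asarray(uv,float))
    d=np.c_[(uv[:,0]-ci["cx"])/ci["fx"],-(uv[:,1]-ci["cy"])/ci["fy"],-np.ones(len(uv))]
    q=ci["rotation"]; d=R.from_quat(np.r_[q[1:],q[0]]).apply(d); e=np.asarray(ci["eye"])
    return e+d*((z-e[2])/d[:,2])[:,None]
def blob(m,box=None,close=0):
    m=m.astype(np.uint8)
    if box: k=np.zeros_like(m); x0,y0,x1,y1=box; k[y0:y1,x0:x1]=1; m=m*k
    if close: m=cv2.morphologyEx(m,cv2.MORPH_CLOSE,np.ones((close,close)))
    c=cv2.findContours(m,cv2.RETR_EXTERNAL,cv2.CHAIN_APPROX_NONE)[0]
    return max(c,key=cv2.contourArea)
def rect(ci,c,z):
    p=ray(ci,c.reshape(-1,2),z)[:,:2]
    (cx,cy),(w,h),a=cv2.minAreaRect((p*1000).astype(np.float32))
    if w<h: w,h,a=h,w,a+90
    return np.round([cx/1000,cy/1000,w/1000,h/1000],4), round((a+90)%180-90,1)
E
python3 - <<'E'
from station import *
from h import *
im=cv2.imread("pics/top0.png"); hsv=cv2.cvtColor(im,cv2.COLOR_BGR2HSV); H,S,V=[hsv[...,i].astype(int) for i in range(3)]
ci=camera_info("top")
print("mat",rect(ci,blob((H>80)&(H<100)&(S>100),(240,210,330,330)),.003))
print("tray",rect(ci,blob((S<90)&(V<140),(190,190,255,285),5),.018))
print("red rim",rect(ci,blob(((H<6)|(H>174))&(S>120),(370,145,425,245),9),.162))
bar=blob((S<40)&(V>165),(386,180,416,202)); print("bar",rect(ci,bar,.222),cv2.boundingRect(bar))
print("purple",rect(ci,blob((H>125)&(H<160)&(S>60),(340,320,430,370),9),.058))
print("green",rect(ci,blob((H>50)&(H<80)&(S>100),(105,190,170,275),9),.06))
post=blob((S<50),(385,124,415,146)); print("post",rect(ci,post,.227))
v=cv2.resize(im[120:250,340:440],None,fx=6,fy=4.6,interpolation=2)
cv2.imwrite("pics/crop.png",cv2.resize(im[120:250,350:440],None,fx=4.6,fy=4.6,interpolation=2))
E
```

```text
mat (array([ 0.4675, -0.0313,  0.2267,  0.1292]), -3.0)
tray (array([0.543 , 0.135 , 0.1707, 0.077 ]), 11.5)
red rim (array([ 0.6159, -0.2735,  0.1599,  0.0618]), -1.6)
bar (array([ 0.6195, -0.2774,  0.0424,  0.0131]), 88.7) (391, 184, 21, 7)
purple (array([ 0.2857, -0.2639,  0.1523,  0.0551]), -81.7)
green (array([0.5576, 0.3429, 0.1502, 0.0558]), 11.9)
post (array([ 0.7275, -0.2764,  0.0466,  0.0258]), -22.9)
```

View pics/crop.png

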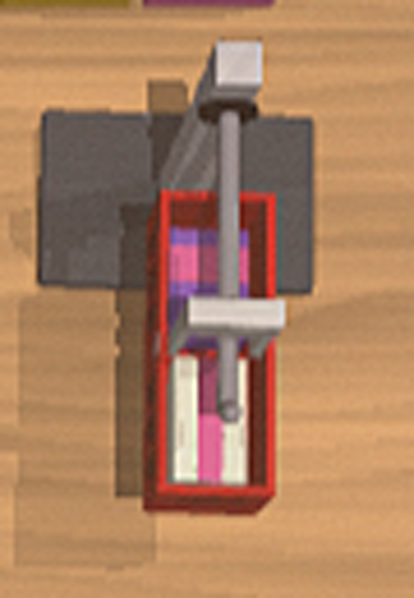

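The crop shows the bar across the peg, with the peg tip below it and the post above it. The bar is at (0.619, -0.277), the basket is almost in line with x, and all the measured sizes match the given ones. I'll start the approach above the bar.

```bash
python3 -m handwheel '5.2 2.6 1 0 0 -0.052;5.2 2.6 1 0 0 -0.052;5.2 2.6 1 0 0 -0.052;5.2 2.6 1 0 0 -0.052;5.2 2.6 1 0 0 -0.052;5.2 2.6 1 0 0 -0.052;5.2 2.6 1 0 0 -0.052;5.2 2.6 0.5 0 0 -0.05' 0 60; python3 -m handwheel '0 0 0 0 0 0;0 0 0 0 0 0'
python3 - <<'E'
from station import *
import cv2
print(camera_info("wrist"))
cv2.imwrite("pics/w1.png",grab_frame("wrist")[:,:,::-1])
E
```

```text
time: 1.1
tool_pos: [0.6156, -0.2772, 0.3255]
tcp_rot: [0.0, 1.0, -0.014, 0.0]
force: [1.0, -1.0, 1.0]
grip_width: 0.999
grip_force: 0.0
time: 1.35
tool_pos: [0.6137, -0.278, 0.3243]
tcp_rot: [-0.0, 1.0, -0.013, -0.001]
force: [-0.1, 0.6, -0.7]
grip_width: 0.998
grip_force: 0.0
{'fx': 338.8570124229788, 'fy': 338.8570124229788, 'cx': 319.3590866101629, 'cy': 241.95112042160252, 'eye': array([ 0.6866181 , -0.27961504,  0.44801895]), 'rotation': array([-0.68982791,  0.10241632, -0.10542852,  0.70889575])}
```

View pics/w1.png

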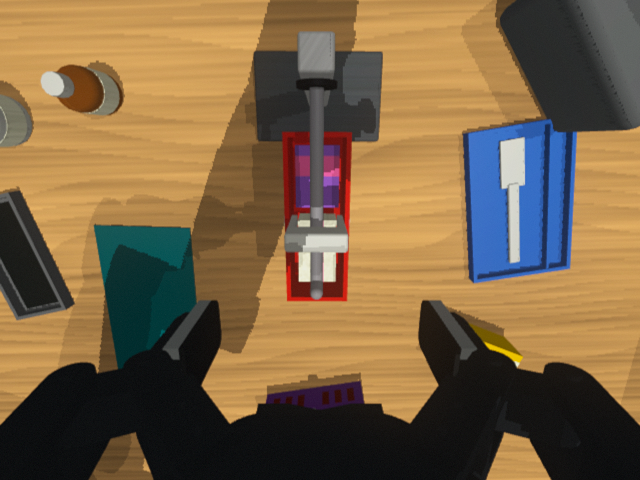

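The wrist view shows the bar spanning columns 286–348 at rows 229–250, lying squarely between the fingers. The peg runs down column 317, and the rim is at x 284–350.

Run:
```python
from station import *
from h import *
ci=camera_info("wrist")
print(ray(ci,[(286,240),(348,240),(317,232),(317,249),(317,240)],.222))
print(ray(ci,[(287,299),(346,299),(284,133),(351,133)],.162))
print(ray(ci,[(317,290)],.212))
```

```text
[[ 0.61937122 -0.2549711   0.222     ]
 [ 0.61814364 -0.29818974  0.222     ]
 [ 0.62453324 -0.27675667  0.222     ]
 [ 0.6121601  -0.2763797   0.222     ]
 [ 0.61875742 -0.2765807   0.222     ]]
[[ 0.54445626 -0.24596033  0.162     ]
 [ 0.5428979  -0.3008776   0.162     ]
 [ 0.69152706 -0.25180966  0.162     ]
 [ 0.68999328 -0.30572779  0.162     ]]
[[ 0.57605155 -0.27521156  0.212     ]]
```

```bash
python3 -m handwheel '0.25 0.1 -1.5 0 0 0;0.25 0 -2 0 0 0;0 0 -2 0 0 0;0 0 -2 0 0 0;0 0 -1.8 0 0 0;0 0 -1.2 0 0 0;0 0 -0.7 0 0 0;0 0 0 0 0 0' 0; python3 -m handwheel '0 0 0 0 0 0;0 0 0 0 0 0'
```

```text
time: 2.4
tool_pos: [0.6185, -0.2774, 0.2132]
tcp_rot: [-0.0, 1.0, -0.014, -0.0]
force: [0.8, -0.3, 0.2]
grip_width: 0.999
grip_force: 0.0
time: 2.65
tool_pos: [0.6195, -0.2773, 0.214]
tcp_rot: [0.0, 1.0, -0.014, 0.001]
force: [0.5, 0.9, 0.1]
grip_width: 1.003
grip_force: 0.0
```

```bash
python3 -m handwheel '0 0 -0.2 0 0 0;0 0 0 0 0 0;0 0 0 0 0 0;0 0 0 0 0 0;0 0 0 0 0 0;0 0 0 0 0 0' 1 60; python3 -m handwheel '0 0 0.3 0 0 0;0 0 0.4 0 0 0;0 0 0.5 0 0 0;0 0 0.5 0 0 0;0 0 0.3 0 0 0;0 0 0 0 0 0;0 0 0 0 0 0'
```

```text
time: 3.4
tool_pos: [0.6191, -0.2771, 0.2115]
tcp_rot: [-0.0, 1.0, -0.014, 0.0]
force: [0.1, 1.5, 2.6]
grip_width: 0.515
grip_force: 61.2
time: 4.28
tool_pos: [0.6189, -0.2772, 0.2311]
tcp_rot: [-0.0, 1.0, -0.014, -0.0]
force: [-0.5, 0.0, -2.3]
grip_width: 0.514
grip_force: 61.2
```

```bash
python3 -m handwheel '-0.6 0.02 0 0 0 0;-1.2 0.04 0 0 0 0;-1.8 0.05 0 0 0 0;-2.1 0.06 0 0 0 0;-2.1 0.06 0 0 0 0;-2.1 0.06 0 0 0 0;-2.1 0.06 0 0 0 0;-1.8 0.05 0 0 0 0';python3 -m handwheel '-1.2 0.03 0 0 0 0;-0.6 0.02 0 0 0 0;0 0 0 0 0 0;0 0 0 0 0 0'
python3 - <<'E'
from station import *
import cv2
a=grab_frame("scene");b=grab_frame("wrist")
cv2.imwrite("pics/s2.png",cv2.hconcat([cv2.resize(a[150:400,150:450],(400,333)),cv2.resize(b,(400,333))])[:,:,::-1])
E
```

```text
time: 5.28
tool_pos: [0.4791, -0.2729, 0.2314]
tcp_rot: [0.0, 1.0, -0.014, -0.0]
force: [-0.0, -0.1, -2.6]
grip_width: 0.514
grip_force: 61.3
time: 5.78
tool_pos: [0.4636, -0.2728, 0.2313]
tcp_rot: [0.0, 1.0, -0.013, 0.0]
force: [-0.8, -0.8, -2.5]
grip_width: 0.512
grip_force: 61.3
```

View pics/s2.png

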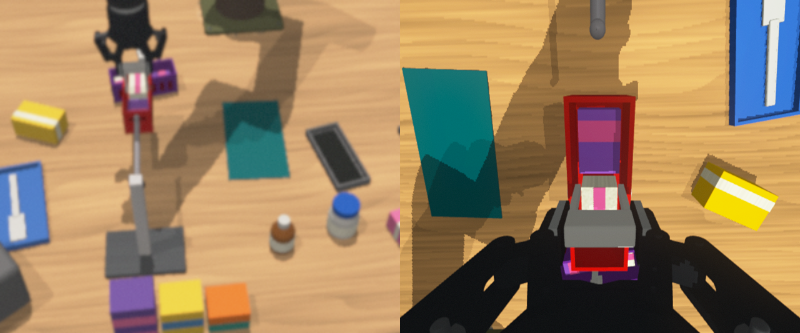

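The basket hangs from the gripper. Its far end is clear of the peg tip, and the mat is to its left.

```bash
python3 -m handwheel '0 1 0 0 0 0;0 2 0 0 0 0;0.1 3 0 0 0 0;0.1 3.2 0 0 0 0;0.1 3.2 0 0 0 0;0.1 3.2 0 0 0 0;0 3.2 0 0 0 0;0 3 0 0 0 0';python3 -m handwheel '0 1.6 0 0 0 0;0 0.8 0 0 0 0;0 0 -0.8 0 0 0;0 0 -1.6 0 0 0;0 0 -1.8 0 0 0;0 0 -1.8 0 0 0;0 0 -1.5 0 0 0;0 0 -1 0 0 0'; python3 -m handwheel '0 0 -0.8 0 0 0;0 0 -0.6 0 0 0;0 0 -0.5 0 0 0;0 0 -0.3 0 0 0;0 0 -0.3 0 0 0;0 0 0 0 0 0;0 0 0 0 0 0'
```

```text
time: 6.88
tool_pos: [0.4663, -0.0523, 0.2314]
tcp_rot: [-0.0, 1.0, -0.013, -0.0]
force: [1.1, 0.3, -2.9]
grip_width: 0.511
grip_force: 61.5
time: 7.88
tool_pos: [0.4664, -0.0316, 0.1451]
tcp_rot: [0.0, 1.0, -0.014, -0.001]
force: [-0.3, -0.8, -2.6]
grip_width: 0.514
grip_force: 61.7
time: 8.75
tool_pos: [0.4671, -0.0307, 0.1214]
tcp_rot: [0.0, 1.0, -0.014, 0.0]
force: [-0.8, 0.9, -2.2]
grip_width: 0.518
grip_force: 61.7
```

```bash
python3 -m handwheel '0 0 -0.3 0 0 0;0 0 -0.3 0 0 0;0 0 -0.2 0 0 0;0 0 -0.15 0 0 0;0 0 0 0 0 0;0 0 0 0 0 0';  python3 -m handwheel '0 0 -0.1 0 0 0;0 0 0 0 0 0;0 0 0 0 0 0';python3 -m handwheel '0 0 -0.1 0 0 0;0 0 0 0 0 0;0 0 0 0 0 0'
python3 - <<'E'
from station import *
import cv2
a=grab_frame("scene");b=grab_frame("wrist")
cv2.imwrite("pics/s3.png",cv2.hconcat([cv2.resize(a[180:330,270:450],(400,333),interpolation=2),cv2.resize(b,(400,333))])[:,:,::-1])
E
```

```text
time: 9.5
tool_pos: [0.4671, -0.0307, 0.1118]
tcp_rot: [0.0, 1.0, -0.014, 0.0]
force: [-0.6, 0.5, -2.5]
grip_width: 0.516
grip_force: 61.7
time: 9.88
tool_pos: [0.4671, -0.0307, 0.1108]
tcp_rot: [0.0, 1.0, -0.014, 0.0]
force: [0.4, -0.7, -1.7]
grip_width: 0.515
grip_force: 61.9
time: 10.25
tool_pos: [0.4672, -0.0306, 0.1107]
tcp_rot: [-0.0, 1.0, -0.014, 0.0]
force: [-2.1, 0.9, 5.7]
grip_width: 0.517
grip_force: 62.6
```

View pics/s3.png

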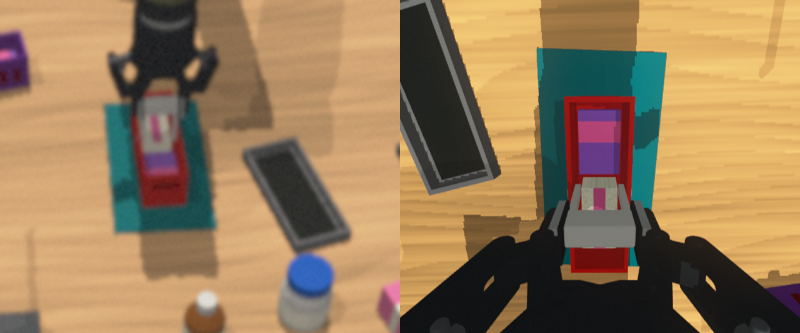

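The basket stands on the mat with its handle up. It lies well inside the mat and the tray is ahead to the left. Next I release it, back off to -x, close the fingers and push the bar towards +x.

```bash
python3 -m handwheel '0 0 0 0 0 0;0 0 0 0 0 0;0 0 0 0 0 0;0 0 0 0 0 0;0 0 0 0 0 0;0 0 0 0 0 0' 0; python3 -m handwheel '0 0 1 0 0 0;0 0 1.5 0 0 0;0 0 2 0 0 0;0 0 1.5 0 0 0;-2 0 0 0 0 0;-2 0 0 0 0 0;-1.5 0 0 0 0 0;0 0 0 0 0 0'; python3 -m handwheel '0 0 0 0 0 0;0 0 0 0 0 0;0 0 0 0 0 0;0 0 0 0 0 0;0 0 0 0 0 0;0 0 -1.5 0 0 0;0 0 -2 0 0 0;0 0 -1.3 0 0 0' 1 20; python3 -m handwheel '0 0 0 0 0 0;1 0 0 0 0 0;1 0 0 0 0 0;0 0 0 0 0 0'
```

```text
time: 11.1
tool_pos: [0.467, -0.0307, 0.1098]
tcp_rot: [0.0, 1.0, -0.014, -0.0]
force: [0.2, 0.1, -0.3]
grip_width: 1.001
grip_force: 0.0
time: 12.1
tool_pos: [0.4112, -0.0307, 0.1701]
tcp_rot: [-0.0, 1.0, -0.014, 0.0]
force: [0.7, 0.6, 0.3]
grip_width: 0.999
grip_force: 0.0
time: 13.1
tool_pos: [0.4117, -0.0307, 0.121]
tcp_rot: [-0.0, 1.0, -0.014, -0.0]
force: [0.3, -0.3, -0.0]
grip_width: -0.002
grip_force: 0.0
time: 13.6
tool_pos: [0.4341, -0.0308, 0.1224]
tcp_rot: [0.0, 1.0, -0.014, 0.001]
force: [0.4, 0.2, -0.2]
grip_width: 0.006
grip_force: 0.0
```

```bash
python3 -m handwheel '0.7 0 0 0 0 0;0.7 0 0 0 0 0;0.7 0 0 0 0 0;0.7 0 0 0 0 0;0.7 0 0 0 0 0;0.7 0 0 0 0 0;0.7 0 0 0 0 0;0.5 0 0 0 0 0'; python3 -m handwheel '0 0 1 0 0 0;0 0 2 0 0 0;0 0 2 0 0 0;-3 0 2 0 0 0;-3 0 0 0 0 0;-1 0 0 0 0 0;0 0 0 0 0 0' 0
python3 - <<'E'
from station import *
import cv2
a=grab_frame("top");b=grab_frame("wrist");cv2.imwrite("pics/t4f.png",a[:,:,::-1]);cv2.imwrite("pics/w4f.png",b[:,:,::-1])
import json;ci=camera_info("wrist");json.dump({k:(v.tolist() if hasattr(v,'tolist') else v) for k,v in ci.items()},open("w4.json","w"))
cv2.imwrite("pics/s4.png",cv2.hconcat([cv2.resize(a[200:340,190:340],(400,373),interpolation=2),cv2.resize(b,(400,373))])[:,:,::-1])
E
```

```text
time: 14.6
tool_pos: [0.4866, -0.0307, 0.1218]
tcp_rot: [0.0, 1.0, -0.014, 0.0]
force: [0.2, 0.1, -0.7]
grip_width: 0.001
grip_force: 0.0
time: 15.48
tool_pos: [0.416, -0.0307, 0.1922]
tcp_rot: [-0.0, 1.0, -0.014, 0.0]
force: [0.5, 0.2, 0.5]
grip_width: 0.999
grip_force: 0.0
```

View pics/s4.png

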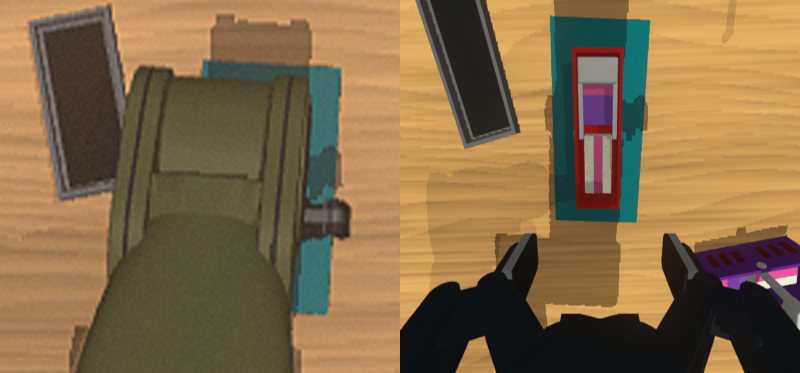

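The handle is folded flat towards +x. In the wrist half of the picture the basket stands at about (599,128) on the mat. I'll measure it from that view.

Run:
```python
from h import *
import json
ci=json.load(open("w4.json")); im=cv2.imread("pics/w4f.png"); h=cv2.cvtColor(im,cv2.COLOR_BGR2HSV); H,S,V=[h[...,i].astype(int) for i in range(3)]
c=blob(((H<6)|(H>175))&(S>150)&(V>60),(250,40,390,285),15); print(rect(ci,c,.061),cv2.boundingRect(c))
print("mat",rect(ci,blob((H>80)&(H<100)&(S>100),(200,0,450,300),41),.003))
```

```text
(array([ 0.4663, -0.0294,  0.1498,  0.056 ]), -1.7) (275, 61, 83, 208)
mat (array([ 0.466 , -0.029 ,  0.2285,  0.1288]), -3.2)
```

```bash
python3 -m handwheel '2.5 0.05 0 0 0 0;2.6 0 -1 0 0 0;0 0 -2.5 0 0 0;0 0 -2.5 0 0 0;0 0 -2.5 0 0 0;0 0 -2.5 0 0 0;0 0 -2 0 0 0;0 0 -1.2 0 0 0' 0; python3 -m handwheel '0 0 -0.5 0 0 0;0 0 0 0 0 0;0 0 0 0 0 0'; python3 -m handwheel '0 0 0 0 0 0;0 0 0 0 0 0;0 0 0 0 0 0;0 0 0 0 0 0;0 0 0 0 0 0' 1 50; python3 -m handwheel '0 0 0.3 0 0 0;0 0 0.6 0 0 0;0 0 1 0 0 0;0 0 1.4 0 0 0;0 0 1.4 0 0 0;0 0 0.8 0 0 0;0 0 0.5 0 0 0;0 0 0 0 0 0'
```

```text
time: 16.58
tool_pos: [0.4675, -0.0302, 0.0484]
tcp_rot: [-0.0, 1.0, -0.014, -0.001]
force: [0.2, 0.1, -0.0]
grip_width: 1.002
grip_force: 0.0
time: 16.95
tool_pos: [0.4677, -0.0302, 0.0454]
tcp_rot: [0.0, 1.0, -0.014, 0.001]
force: [-1.0, -1.0, 0.6]
grip_width: 1.001
grip_force: 0.0
time: 17.58
tool_pos: [0.4675, -0.0301, 0.0454]
tcp_rot: [-0.0, 1.0, -0.014, 0.001]
force: [-1.3, 0.9, 5.9]
grip_width: 0.647
grip_force: 54.2
time: 18.58
tool_pos: [0.4672, -0.0302, 0.1051]
tcp_rot: [0.0, 1.0, -0.014, 0.0]
force: [0.5, -0.8, -2.3]
grip_width: 0.646
grip_force: 53.4
```

```bash
python3 -m handwheel '0 1 0.3 0 0 0.02;0 2 0.4 0 0 0.03;0 2.6 0.4 0 0 0.03;0 2.7 0.4 0 0 0.03;0 2.7 0.5 0 0 0.03;0 2.6 0.4 0 0 0.04;0 1.9 0 0 0 0.03;0 1 0 0 0 0.02'; python3 -m handwheel '0 0 0 0 0 0;0 0 0 0 0 0'
python3 - <<'E'
from station import *
from h import *
ci=camera_info("wrist");im=grab_frame("wrist")[:,:,::-1].copy();cv2.imwrite("pics/w5.png",im)
import json;json.dump({k:(v.tolist() if hasattr(v,'tolist') else v) for k,v in ci.items()},open("w5.json","w"))
E
```

```text
time: 19.58
tool_pos: [0.4694, 0.1156, 0.1285]
tcp_rot: [-0.008, 0.993, 0.116, -0.001]
force: [-0.9, -0.2, -2.5]
grip_width: 0.648
grip_force: 53.6
time: 19.82
tool_pos: [0.4694, 0.1142, 0.1286]
tcp_rot: [-0.008, 0.993, 0.114, -0.001]
force: [-1.5, -0.2, -2.9]
grip_width: 0.646
grip_force: 53.6
```

View pics/w5.png

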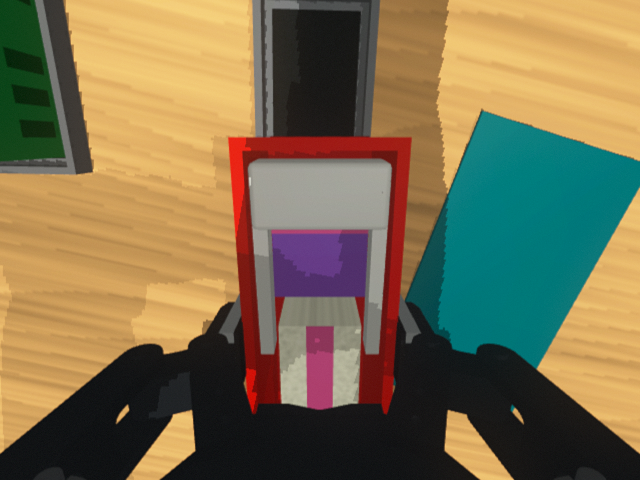

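The wrist view shows the tray straight ahead, its far part hidden above the basket. Its side walls are at columns 255 and 375 on row 120. The last move came up short, so I'll check the joints and the tray's side edges.

Run:
```python
from station import *
from h import *
import json
o=get_obs(); print(o["joint_positions"],o["tool_pos"],o["tcp_rot"])
q=o["tcp_rot"]; M=R.from_quat(np.r_[q[1:],q[0]]).as_matrix(); print(M.round(3))
ci=json.load(open("w5.json"));im=cv2.imread("pics/w5.png");h=cv2.cvtColor(im,cv2.COLOR_BGR2HSV)
for r in (20,60,100,125):
    s=h[r,:,1].astype(int); v=h[r,:,2].astype(int)
    idx=[c for c in range(230,400) if s[c]<75 and v[c]<190]
    p=ray(ci,[(min(idx),r),(max(idx),r)],.018); print(r,min(idx),max(idx),p[:,:2].round(4).tolist())
c,s=np.cos(np.radians(11.5)),np.sin(np.radians(11.5))
```

```text
[ 0.22801858  0.27826939 -0.45334088  0.83983634  0.01673372  3.14086344] [0.46945251 0.11411578 0.1286337 ] [-0.00827592  0.99343192  0.114118   -0.00127183]
[[ 0.974  0.227 -0.004]
 [ 0.227 -0.974  0.016]
 [-0.001 -0.017 -1.   ]]
20 253 378 [[0.5981, 0.1878], [0.6148, 0.1142]]
60 254 375 [[0.5768, 0.1835], [0.5936, 0.1101]]
100 255 372 [[0.5541, 0.1789], [0.571, 0.1057]]
125 255 370 [[0.5391, 0.1763], [0.5561, 0.1029]]
```

Joint 6 reached its limit, because a straight tray alignment needs about 182°. The basket fits either way round, so I'll turn it half a turn in the air, which puts joint 6 near 3°.

```bash
python3 -m handwheel '0 0 0 0 0 0.06;0 0 0 0 0 0.12;0 0 0 0 0 0.17;0 0 0 0 0 0.17;0 0 0 0 0 0.17;0 0 0 0 0 0.17;0 0 0 0 0 0.17;0 0 0 0 0 0.17'; python3 -m handwheel '0 0 0 0 0 0.17;0 0 0 0 0 0.17;0 0 0 0 0 0.17;0 0 0 0 0 0.17;0 0 0 0 0 0.17;0 0 0 0 0 0.17;0 0 0 0 0 0.17;0 0 0 0 0 0.17'; python3 -m handwheel '0 0 0 0 0 0.17;0 0 0 0 0 0.17;0 0 0 0 0 0.12;0 0 0 0 0 0.09;0 0 0 0 0 0;0 0 0 0 0 0'
cat > st.py <<'E'
from station import *
from h import *
o=get_obs(); q=o["tcp_rot"]; M=R.from_quat(np.r_[q[1:],q[0]]).as_matrix()
yaw=np.arctan2(M[1,0],M[0,0]); T=np.array([.542,.137]); ty=np.radians(11.2)
print("pos",o["tool_pos"].round(4),"yaw",yaw.round(4),"turn needed",((ty+np.pi-yaw+np.pi)%(2*np.pi)-np.pi).round(4),"shift cm",((T-o["tool_pos"][:2])*100).round(2))
print("untilt rotvec",np.cross(M[:,2],[0,0,-1]).round(4),"q",o["joint_positions"].round(3),"F",o["force"].round(1))
E
python3 st.py
```

```text
time: 20.88
tool_pos: [0.4697, 0.1139, 0.1288]
tcp_rot: [-0.006, 0.754, 0.657, -0.006]
force: [0.1, 0.0, -3.0]
grip_width: 0.643
grip_force: 53.5
time: 21.88
tool_pos: [0.4697, 0.114, 0.1288]
tcp_rot: [-0.001, 0.173, 0.985, -0.009]
force: [-0.1, -0.1, -2.3]
grip_width: 0.649
grip_force: 53.5
time: 22.62
tool_pos: [0.4697, 0.1143, 0.1288]
tcp_rot: [0.001, -0.098, 0.995, -0.009]
force: [-0.2, -0.1, -1.9]
grip_width: 0.646
grip_force: 53.5
pos [0.4697 0.1143 0.1288] yaw -2.9456 turn needed -0.0005 shift cm [7.23 2.27]
untilt rotvec [0.0168 0.0034 0.    ] q [ 0.249  0.279 -0.452  0.841 -0.017  0.053] F [-0.2 -0.1 -1.9]
```

```bash
python3 -m handwheel '0.7 0.2 0 0.017 0.003 0;1.4 0.45 0 0 0 0;1.8 0.57 0 0 0 0;1.6 0.5 0 0 0 0;1.1 0.35 0 0 0 0;0.6 0.2 0 0 0 0;0 0 0 0 0 0;0 0 0 0 0 0'; python3 st.py;  python3 - <<'E'
from station import *
import cv2
a=grab_frame("scene")
cv2.imwrite("pics/s6.png",cv2.resize(a[190:310,340:500],(800,600),interpolation=2)[:,:,::-1])
E
```

```text
time: 23.62
tool_pos: [0.541, 0.1372, 0.1287]
tcp_rot: [-0.0, -0.099, 0.995, 0.0]
force: [0.8, 0.6, -2.6]
grip_width: 0.648
grip_force: 53.5
pos [0.541  0.1372 0.1287] yaw -2.9436 turn needed -0.0025 shift cm [ 0.1  -0.02]
untilt rotvec [-0.0001 -0.0005 -0.    ] q [ 0.248  0.394 -0.273  0.905  0.     0.05 ] F [ 0.8  0.6 -2.6]
```

View pics/s6.png

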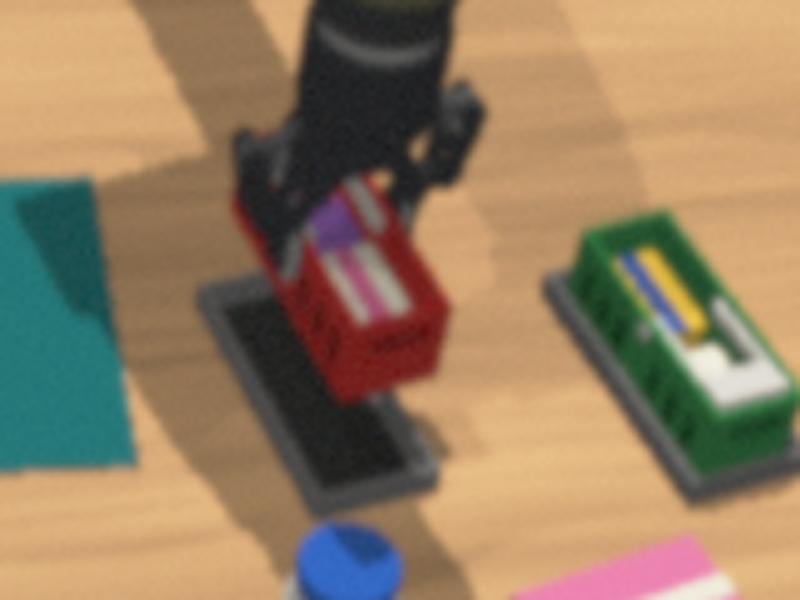

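The basket hangs level above the tray with its handle folded, in line with it and centred over it. I'll lower it now.

```bash
python3 -m handwheel '0.1 0 -0.8 0 0 0;0 0 -1.5 0 0 0;0 0 -1.6 0 0 0;0 0 -1.3 0 0 0;0 0 -0.8 0 0 0;0 0 -0.4 0 0 0;0 0 0 0 0 0'; python3 -m handwheel '0 0 -0.3 0 0 0;0 0 -0.3 0 0 0;0 0 -0.3 0 0 0;0 0 0 0 0 0;0 0 0 0 0 0'; python3 st.py
```

```text
time: 24.55
tool_pos: [0.5427, 0.1374, 0.0647]
tcp_rot: [0.0, -0.099, 0.995, 0.0]
force: [0.3, 0.2, -2.2]
grip_width: 0.65
grip_force: 53.5
time: 25.18
tool_pos: [0.5427, 0.1374, 0.0558]
tcp_rot: [0.0, -0.099, 0.995, 0.0]
force: [-0.4, 1.5, -2.0]
grip_width: 0.648
grip_force: 53.5
pos [0.5427 0.1374 0.0558] yaw -2.9437 turn needed -0.0025 shift cm [-0.07 -0.04]
untilt rotvec [-0.0003  0.0004  0.    ] q [ 0.248  0.469 -0.368  0.733  0.     0.05 ] F [-0.4  1.5 -2. ]
```

Underside at about 13 mm, below the wall tops, and no contact force, so it is between the walls.

```bash
python3 -m handwheel '0 0 -0.25 0 0 0;0 0 -0.2 0 0 0;0 0 -0.2 0 0 0;0 0 0 0 0 0;0 0 0 0 0 0'; python3 -m handwheel '0 0 -0.1 0 0 0;0 0 0 0 0 0;0 0 0 0 0 0'; python3 -m handwheel '0 0 -0.1 0 0 0;0 0 0 0 0 0;0 0 0 0 0 0'
```

```text
time: 25.8
tool_pos: [0.5427, 0.1374, 0.0493]
tcp_rot: [0.0, -0.099, 0.995, 0.0]
force: [-0.7, -0.6, -2.4]
grip_width: 0.648
grip_force: 53.5
time: 26.18
tool_pos: [0.5427, 0.1373, 0.0483]
tcp_rot: [0.0, -0.099, 0.995, 0.0]
force: [-0.3, 0.0, -2.6]
grip_width: 0.648
grip_force: 53.5
time: 26.55
tool_pos: [0.5429, 0.1374, 0.0475]
tcp_rot: [0.0, -0.099, 0.995, 0.0]
force: [0.4, 0.8, -0.5]
grip_width: 0.648
grip_force: 53.8
```

Contact came at 0.0475, the predicted floor height. I'll release and retreat straight up.

```bash
python3 -m handwheel '0 0 -0.05 0 0 0;0 0 0 0 0 0' ; python3 -m handwheel '0 0 0 0 0 0;0 0 0 0 0 0;0 0 0 0 0 0;0 0 0 0 0 0;0 0 0 0 0 0' 0; python3 -m handwheel '0 0 1 0 0 0;0 0 2 0 0 0;0 0 2.5 0 0 0;0 0 2.5 0 0 0;-2 0 3 0 0 0;-4 0 2 0 0 0;-4 0 0 0 0 0;-2 0 0 0 0 0'; python3 -m handwheel '-4 0 2 0 0 0;-4 -4 2 0 0 0;-3 -5 1 0 0 0;-1 -5 0 0 0 0;0 -4 0 0 0 0;0 -2 0 0 0 0;0 0 0 0 0 0'
python3 - <<'E'
from station import *
from h import *
a=grab_frame("top")[:,:,::-1].copy();s=grab_frame("scene")[:,:,::-1]
ci=camera_info("top");h=cv2.cvtColor(a,cv2.COLOR_BGR2HSV);H,S=h[...,0].astype(int),h[...,1].astype(int)
try: print(rect(ci,blob(((H<6)|(H>174))&(S>120),(190,190,255,285),13),.063))
except Exception as e: print(e)
cv2.imwrite("pics/s7.png",cv2.hconcat([cv2.resize(a[180:300,160:290],(400,370),interpolation=2),cv2.resize(s[210:310,360:468],(400,370),interpolation=2)]))
E
```

```text
time: 26.8
tool_pos: [0.5429, 0.1374, 0.0475]
tcp_rot: [0.001, -0.099, 0.995, 0.0]
force: [-1.2, -0.3, 5.0]
grip_width: 0.646
grip_force: 54.5
time: 27.42
tool_pos: [0.5427, 0.1373, 0.0467]
tcp_rot: [0.0, -0.099, 0.995, 0.0]
force: [0.4, 0.1, -0.2]
grip_width: 0.998
grip_force: 0.0
time: 28.42
tool_pos: [0.4206, 0.1371, 0.1778]
tcp_rot: [0.0, -0.099, 0.995, 0.0]
force: [0.1, 0.8, -0.8]
grip_width: 0.999
grip_force: 0.0
time: 29.3
tool_pos: [0.3027, -0.0635, 0.2275]
tcp_rot: [0.001, -0.097, 0.995, -0.0]
force: [0.3, -0.2, -0.9]
grip_width: 1.003
grip_force: 0.0
(array([0.5416, 0.1316, 0.1566, 0.0626]), 11.4)
```

View pics/s7.png

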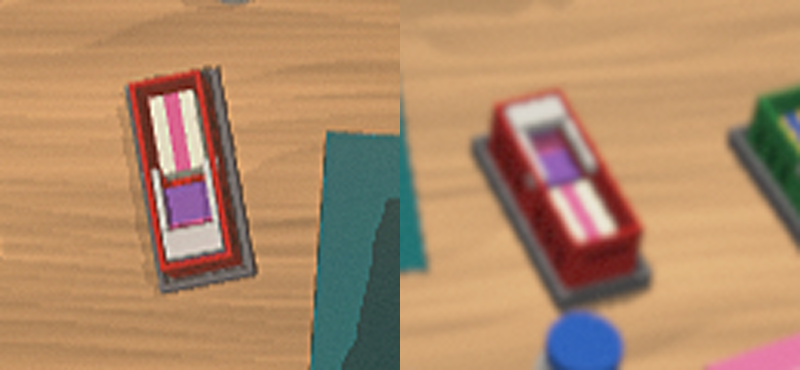

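The basket sits level in the tray with its handle folded, and the floor contact came at the expected height. The arm is clear, so I'm handing in.

```bash
python3 -c "
from station import *
print(hand_in())"
```

```text
the job is handed in; nothing more can be done
None
```

The red basket was lifted off its hook, set upright on the mat, its handle folded flat, and lowered into the empty grey tray, where the last pictures show it level and in line; the job is handed in at about 29 s, with no verdict shown.

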